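# Tighten the hold-down clamp on the sharpening board

### The arm

A 6-joint arm with a two-finger parallel gripper is mounted at the origin on the work surface. World frame = base frame: x ahead of the robot, y to its left, z up, the work surface at z = 0. Lengths are in mm, angles in rad, forces in N, time in s.
With the tool pointing down it reaches from about 350 to 775 mm from the base axis. Payload 7.3 kg.
Tool frame: the origin (TCP) lies midway between the tips of the shut fingers; the grasp point (between the pads) lies bot.tcp_to_grasp behind it (bot.tcp_to_grasp is the distance from the TCP to the grasp point, in mm); z points along the fingers, y is the direction in which the jaws open and shut (so a half turn about z gives the same grasp; the last joint's range is limited). The gripper opens to 92 mm and grips with 3 to 60 N. Pads are 19 mm wide; open, the fingers measure 130 mm over their backs; the gripper's body (75 mm by 190 mm) begins 47 mm behind the grasp point.
Start: joints at [-1.314, 0.342, 1.524, -0, 1.275, -0.146], TCP at [205.821, -482.993, 226.741] pointing down, gripper open.
Joint ranges: [-2.53, 2.53], [-0.77, 2.02], [0.04, 2.7], [-1, 4.14], [0.28, 2.66], [-3.11, 3.11]. Speed limits (rad/s): [2.57, 2.57, 3.14, 3.14, 3.14, 3.14].

### API

Orientations are given as [roll, pitch, yaw] about the fixed x, y, z axes, in that order (R = Rz(yaw) Ry(pitch) Rx(roll)).
In Python, from plant import bot gives the robot as it stands.
- The arm moves only by the shell command python3 -m inch 'ROWS'. ROWS is JSON, one flat list of numbers, 7 for each row, row after row: the shift along the world's x, y, z in cm, then the turn, a rotation vector about the world's x, y, z in degrees, then the gripper command: -1 is shut, 1 is fully open, values between are in proportion. In form: [tx, ty, tz, ax, ay, az, fingers, tx, ty, tz, ax, ay, az, fingers, ...]. A call has exactly 5 rows; each row is the pose to reach, as a shift and turn from the pose measured when the call began; what a row does not reach only later rows make up. A row lasts 1/10 s, in which the tool goes at most 50 mm and 8.59 degrees, less where a joint would pass 70% of its speed; a pose out of reach is approached as far as the arm can. A call with a gripper value outside its range is refused whole. The fingers move at their own pace and stop on an object; the grip force is fixed at half the most. Time passes only in rows, so rows that repeat a pose let the fingers close, or fill a call up. It gives the time, the measured TCP pose, the force and the opening at its end, in the units of the state.
- bot.get_obs(): the state, without advancing time (a new reading comes with each control period).
- bot.capture(name): name is "scene" or "top" or "wrist"; returns the picture (384x512x3 uint8, red, green, blue); there is no depth.
- bot.calibration(name): a dict with "fx", "fy", "cx", "cy" (pixels), "k1" (the pictures are not rectified: a ray, as slopes to the right and down, at radius r is drawn at 1 + k1 r^2 times it, then the intrinsics apply), "cam_to_world" (4x4, takes a point from camera to world coordinates). Camera axes: x right, y down, z forward; pixel columns grow to the right and rows downward; lengths in mm; the calibration is good to about 2 mm. A picture is of the moment at which its call begins: read the wrist's pose just before it. calibration takes no time and is no camera call; for the wrist camera it gives the pose at the moment of the call.
- bot.close_job(): hands the job in, once; it reports no verdict.
The state is a dict: "time": time; "joint_positions": joint angles; "dq": joint speeds; "tau": joint torques, N m; "tool_pos": TCP position; "tcp_rot": TCP orientation; "contact_force": force on the tool from outside, world axes, zero at the start; "moment": the same for the moment, N m; "grip_width": finger opening in mm.
Only numpy, scipy, OpenCV 4.12 (cv2) and the standard library are available. Lean on these libraries where they do the work, as an engineer would, in place of code of your own. Each camera call takes 0.05 s, during which the arm holds its last target.

### The job

The sharpening board lies loose under one of the two clamps bolted to the sill. Turn that clamp's wing screw clockwise until its pad touches the board, then add one eighth of a turn more (45 degrees) and let go. Leave the board where it lies and keep off the other clamp, which has nothing under it.

Things in the scene. Friction and masses are not known exactly. Their poses are not given: they have to be found in the camera images.
- clamp: The dark steel clamp over the board, fixed to the sill. Origin: on its screw's vertical axis, at sill level. Post 62 mm off on the -x side; 30 mm wide arm, top at 80 mm, runs along +x to the screw. Turned up to 0.35 rad about z; stands left or right. On the axis a bright steel wing bar 60 long, 12 thick, 100 to 130 mm above the sill (hub d 24 up to 90); grip its 12 mm. Wing keeps its height.
- screw (a joint): Turn of its wing screw, rad, growing clockwise from above (tightening). 0: pad (d 28 mm) just touches the board, bar square across the arm, along clamp y. Start: -0.6 to -0.25, bar that much anticlockwise of square. An eighth past touching: 0.785, bar 45 deg clockwise of square. Stiff, 0.12 N m, up to 0.06 more when pressing; pad drops 24 mm a turn. Stays where left; stops at -0.9, 1.5.
- board: Loose sharpening board: a wooden base 210 x 75 x 18 mm with a grey whetstone 135 x 55 x 22 mm on it, about 0.7 kg. Origin: centre of the base's underside; x along its length. The bare wooden end at -x lies under the pad of its clamp, the stone end points away from the robot.
- spare: The other clamp, the same in size, shape, axes and wing screw, with bare sill under its pad. Not to be touched.
Things that resemble listed ones, but are neither listed nor needed, are in the scene too. Leave any blue look-alike of the board alone. Leave any green look-alike of the clamp alone.

How it is judged:
By the outcome, as a careful person would: the job done as asked, in the order asked, and still so for the second after the job is handed in, with the robot touching nothing.
It also fails if it takes over 32 s, if anything falls off the work surface, if the arm or the gripper's body presses on something with over 40 N, if the wrist force passes 120 N, or if a joint passes its speed limit or range.

## Working session

There is one attempt and no reset: what is moved stays moved. The work goes in short steps, Python scripts to look and compute and a shell command to move; the robot and the scene stay as the last step left them, time stands still between calls to the robot, and variables do not carry over. Pictures are saved under pics/ and viewed, and the job is handed in when it is done.

```bash
ls; mkdir -p pics
python3 - <<'E'
from plant import bot
import cv2
for n in("scene","top"):
    cv2.imwrite(f"pics/{n}0.png",cv2.cvtColor(bot.capture(n),cv2.COLOR_RGB2BGR)); c=bot.calibration(n); print(n,c)
o=bot.get_obs(); print(o, bot.tcp_to_grasp)
E
```

```text
pics
scene {'fx': 483.4769641506288, 'fy': 483.4769641506288, 'cx': 261.87316409996566, 'cy': 199.44874826011838, 'k1': -0.025451364773447765, 'cam_to_world': array([[-7.44703751e-01,  5.66318539e-01, -3.53128356e-01,
         9.08822636e+02],
       [ 6.67395099e-01,  6.32176849e-01, -3.93619377e-01,
         5.16464359e+02],
       [ 3.25620469e-04, -5.28805960e-01, -8.48742688e-01,
         1.25821669e+03],
       [ 0.00000000e+00,  0.00000000e+00,  0.00000000e+00,
         1.00000000e+00]])}
top {'fx': 494.5374562905078, 'fy': 494.5374562905078, 'cx': 254.94521969097286, 'cy': 196.91624694168544, 'k1': -0.09720355818073277, 'cam_to_world': array([[ 2.13518875e-02, -9.89011771e-01,  1.46286755e-01,
         2.04016448e+02],
       [-9.99716234e-01, -2.26666441e-02, -7.32635926e-03,
        -2.69892108e+01],
       [ 1.05616854e-02, -1.46088812e-01, -9.89215098e-01,
         1.48958369e+03],
       [ 0.00000000e+00,  0.00000000e+00,  0.00000000e+00,
         1.00000000e+00]])}
{'time': 0.1, 'joint_positions': array([-1.31399707e+00,  3.42665318e-01,  1.52494885e+00, -6.48811737e-06,
        1.27538134e+00, -1.45992281e-01]), 'dq': array([ 0.00064897, -0.00171887, -0.00359857,  0.00074134,  0.0018006 ,
        0.00014282]), 'tau': array([ 1.21259967e-03, -4.32006848e+01, -2.44693476e+01,  7.18639302e-02,
        5.26133215e-02, -4.95519964e-05]), 'tool_pos': array([ 205.72091747, -482.61254546,  226.09853686]), 'tcp_rot': array([-3.14020382e+00, -1.97940287e-04,  4.02793294e-01]), 'contact_force': array([ 0.08693881,  0.08130079, -0.7638805 ]), 'moment': array([-0.05287993,  0.02434504, -0.06742275]), 'grip_width': 91.65525627754144} 18.8
```

View pics/scene0.png

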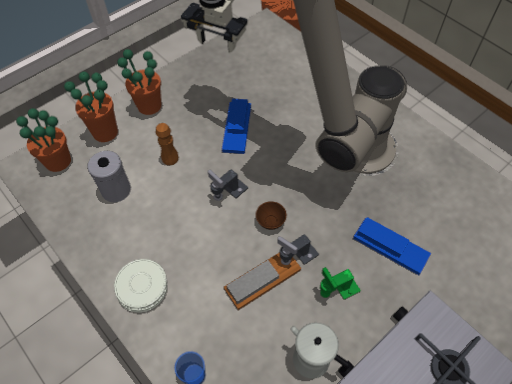

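View pics/top0.png

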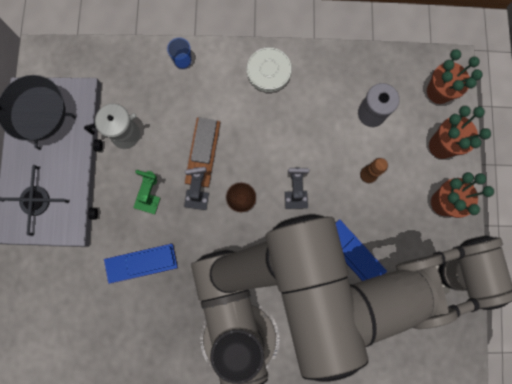

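The scene shows a dark clamp over the brown/grey board at top(197,185)/scene(296,248), a bare dark clamp at top(297,187)/scene(228,185) and a green look-alike at top(147,190)/scene(340,283). There are also blue board look-alikes at top(140,263) and (358,250). I choose the clamp at top(197,185) and check it in a crop.

Run:
```python
import cv2,numpy as np
a=cv2.imread("pics/top0.png")[110:220,160:250]; b=cv2.imread("pics/scene0.png")[220:310,220:330]
a=cv2.resize(a,None,fx=5,fy=5,interpolation=cv2.INTER_CUBIC);cv2.imwrite("pics/ct.png",a)
b=cv2.resize(b,None,fx=6,fy=6,interpolation=cv2.INTER_CUBIC);cv2.imwrite("pics/cs.png",b)
```

```text
(no output)
```

View pics/ct.png

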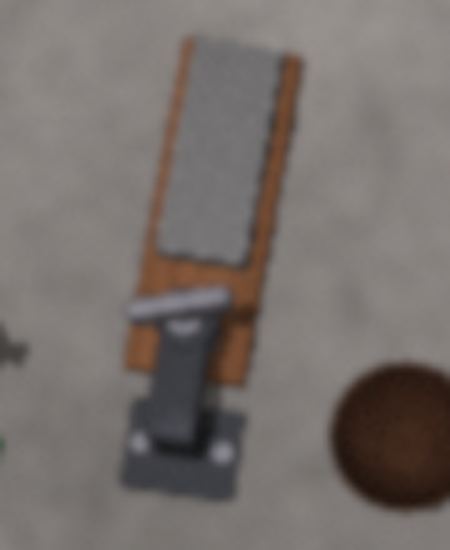

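View pics/cs.png

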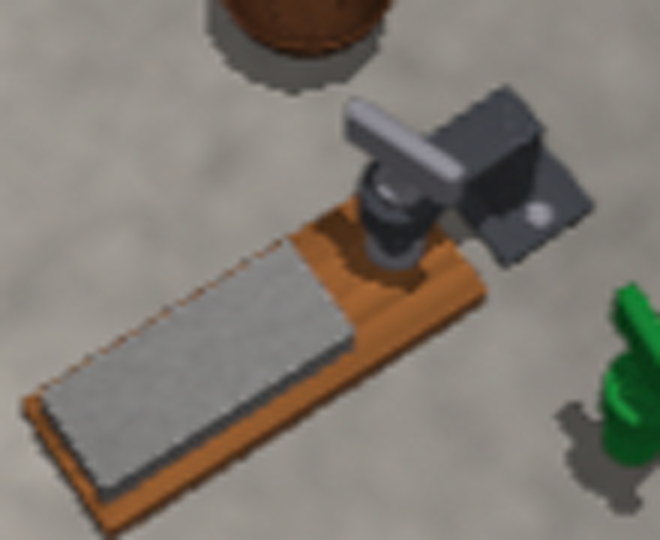

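```bash
cat > h.py <<'E'
import numpy as np,cv2
def ray(c,u,v,z):
    K=np.array([[c['fx'],0,c['cx']],[0,c['fy'],c['cy']],[0,0,1]])
    p=cv2.undistortPoints(np.array([[[u,v]]],float),K,np.array([c['k1'],0,0,0.]),None)[0,0]
    T=c['cam_to_world'];d=T[:3,:3]@[p[0],p[1],1];o=T[:3,3]
    return o+d*(z-o[2])/d[2]
def proj(c,P):
    T=np.linalg.inv(c['cam_to_world']);P=np.atleast_2d(P)@T[:3,:3].T+T[:3,3]
    x=P[:,:2]/P[:,2:];r=(x**2).sum(1,keepdims=True);x=x*(1+c['k1']*r)
    return x*[c['fx'],c['fy']]+[c['cx'],c['cy']]
E
python3 - <<'E'
from h import *; from plant import bot
t=bot.calibration("top");s=bot.calibration("scene")
T=lambda u,v,z:print('T',ray(t,(u+.5)/5-.5+160,(v+.5)/5-.5+110,z).round(1))
S=lambda u,v,z:print('S',ray(s,(u+.5)/6-.5+220,(v+.5)/6-.5+220,z).round(1))
T(131,308,130);T(228,294,130)
S(357,103,130);S(458,175,130)
print('bolts');T(139,443,8);T(222,453,8)
print('arm top edges');T(153,440,80);T(195,440,80);T(163,330,80);T(208,330,80)
E
```

```text
T [473.5 158.2 130. ]
T [482.7 104.1 130. ]
S [482.7 109.2 130. ]
S [474.1 163.9 130. ]
bolts
T [414.5 166.5   8. ]
T [409.5 115.9   8. ]
arm top edges
T [406.2 149.1  80. ]
T [406.8 124.8  80. ]
T [470.8 145.9  80. ]
T [471.4 119.8  80. ]
```

The crop confirms it: dark steel, pad over the bare wooden end, and the bar slightly anticlockwise of square. The bar centre is about (478,134), the bar is about 9.5° anticlockwise of world y, and the clamp yaw is about -5°. I move above it.

```bash
python3 -m inch '[1.8,4.1,0.6,0,0,5,1, 3.6,8.2,1.2,0,0,10,1, 5.4,12.3,1.8,0,0,15,1, 7.2,16.4,2.4,0,0,20,1, 9,20.5,3,0,0,25,1]'
python3 -m inch '[1.8,4.1,0,0,0,5,1, 3.6,8.2,0,0,0,10,1, 5.4,12.3,0,0,0,15,1, 7.2,16.4,0,0,0,20,1, 9,20.5,0,0,0,25,1]'
```

```text
time: 0.6
tool_pos: [295.9, -275.8, 256.1]
tcp_rot: [-3.14, -0.0, 0.842]
contact_force: [0.8, -0.5, -0.6]
grip_width: 92.2
time: 1.1
tool_pos: [386.1, -69.0, 256.1]
tcp_rot: [-3.14, -0.0, 1.282]
contact_force: [0.5, -0.4, 0.2]
grip_width: 91.8
```

```bash
python3 -m inch '[1.8,4.1,0,0,0,5,1, 3.6,8.2,0,0,0,10,1, 5.4,12.3,0,0,0,15,1, 7.2,16.4,0,0,0,20,1, 9.2,20.3,0,0,0,26,1]'
python3 - <<'E'
from plant import bot
import cv2,numpy as np
from h import *
c=bot.calibration("wrist");w=bot.capture("wrist");np.save("w1.npy",c,allow_pickle=True)
cv2.imwrite("pics/w1.png",cv2.resize(cv2.cvtColor(w,cv2.COLOR_RGB2BGR),None,fx=1.5,fy=1.5))
s=bot.get_obs();print(s['time'],s['tool_pos'],s['tcp_rot'],c['cam_to_world'])
E
```

```text
time: 1.6
tool_pos: [478.2, 136.1, 255.8]
tcp_rot: [-3.139, -0.0, 1.74]
contact_force: [0.5, 0.1, 0.7]
grip_width: 92.0
1.65 [480.5132082  140.86345723 255.48595752] [ 3.14148081 -0.00373964  1.74806936] [[ 9.85583748e-01  1.63296719e-01  4.42589709e-02  4.67182560e+02]
 [ 1.69169045e-01 -9.47210345e-01 -2.72349769e-01  2.10545075e+02]
 [-2.55126843e-03  2.75910754e-01 -9.61179872e-01  4.13099601e+02]
 [ 0.00000000e+00  0.00000000e+00  0.00000000e+00  1.00000000e+00]]
```

View pics/w1.png

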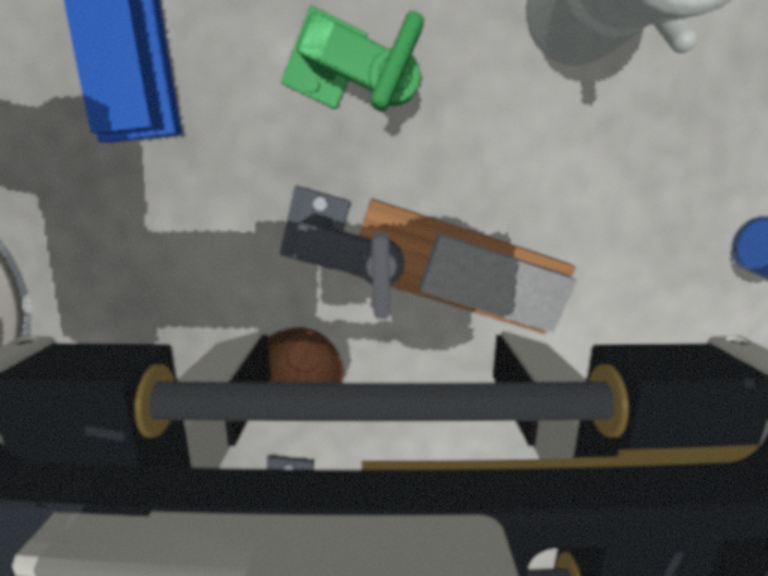

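The wrist view shows the bar from (380,233) to (383,315) in the 1.5x picture, with the arm running from (290,240) to (390,265). I enlarge it and measure.

Run:
```python
from plant import bot
import cv2,numpy as np
o=bot.get_obs();print(o['tool_pos'],o['tcp_rot'],o['dq'].round(3))
c=bot.calibration("wrist");w=bot.capture("wrist");np.save("w2.npy",c,allow_pickle=True)
w=cv2.cvtColor(w,cv2.COLOR_RGB2BGR);cv2.imwrite("pics/w2full.png",w)
a=w[110:230,170:330]; a=cv2.convertScaleAbs(a,alpha=1.6,beta=10)
cv2.imwrite("pics/w2.png",cv2.resize(a,None,fx=5,fy=5,interpolation=cv2.INTER_CUBIC))
o=bot.get_obs();print(o['tool_pos'],o['tcp_rot'],o['dq'].round(3))
```

```text
[480.5132082  140.86345723 255.48595752] [ 3.14148081 -0.00373964  1.74806936] [-0.083 -0.054  0.105 -0.029 -0.002  0.042]
[479.2081854  138.06939182 255.20390229] [-3.13966598e+00 -1.79190739e-03  1.74300010e+00] [-0.071 -0.042  0.07  -0.039  0.013  0.021]
```

View pics/w2.png

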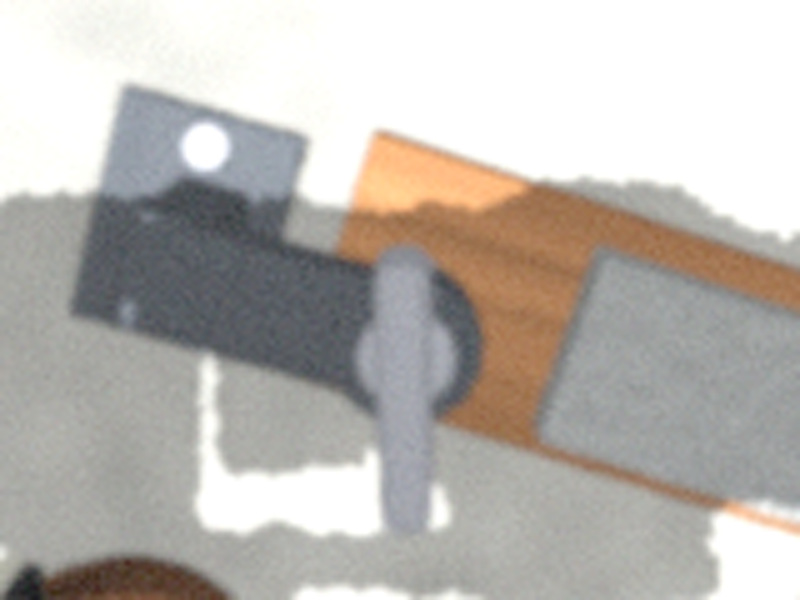

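Run:
```python
from h import *
c=np.load("w2.npy",allow_pickle=True).item()
W=lambda u,v,z:ray(c,(u+.5)/5-.5+170,(v+.5)/5-.5+110,z)
def L(n,a,b,z):
    A,B=W(*a,z),W(*b,z);d=B-A;print(n,A.round(1),B.round(1),'ang',np.degrees(np.arctan2(d[1],d[0])).round(1),np.linalg.norm(d).round(1))
L('barL',(377,270),(383,520),130);L('barR',(431,270),(431,520),130);L('barends',(403,245),(407,533),130)
L('armU',(280,243),(370,265),80);L('armL',(150,333),(340,385),80);L('plateU',(130,88),(300,137),8);L('plateL',(122,95),(75,310),8)
L('plateR',(304,140),(285,240),8)
L('boardU',(380,132),(600,199),18)
print('hub',W(406,357,90))
# overlay
w=cv2.imread("pics/w2full.png")
```

```text
barL [468.7 162.7 130. ] [479.  109.8 130. ] ang -78.9 53.9
barR [479.5 164.7 130. ] [489.1 111.6 130. ] ang -79.7 53.9
barends [473.  168.7 130. ] [484.6 107.8 130. ] ang -79.2 62.0
armU [444.9 155.9  80. ] [466.9 154.5  80. ] ang -3.8 22.0
armL [417.2 128.7  80. ] [464.6 124.   80. ] ang -5.7 47.6
plateU [391.4 179.3   8. ] [440.8 174.2   8. ] ang -6.0 49.6
plateL [389.5 177.    8. ] [383.4 113.1   8. ] ang -95.4 64.2
plateR [442.  173.5   8. ] [441.1 144.4   8. ] ang -91.9 29.2
boardU [463.  180.4  18. ] [526.7 173.1  18. ] ang -6.5 64.1
hub [478.91092947 136.19423263  90.        ]
```

```bash
python3 -m inch '[0,0,-3.5,0,0,0.5,1, 0,0,-7.5,0,0,0.5,1, 0,0,-11.5,0,0,0.5,1, 0,0,-14.5,0,0,0.5,1, 0,0,-15.7,0,0,0.5,1]'
python3 - <<'E'
from plant import bot
import cv2
o=bot.get_obs();w=bot.capture("wrist")
cv2.imwrite("pics/w3.png",cv2.cvtColor(w,cv2.COLOR_RGB2BGR))
o=bot.get_obs();print(o['tool_pos'],o['tcp_rot'],o['contact_force'])
E
```

```text
time: 2.2
tool_pos: [477.1, 137.3, 95.4]
tcp_rot: [-3.134, -0.002, 1.751]
contact_force: [-0.1, -0.1, 1.0]
grip_width: 91.9
[477.21612414 137.37172474  95.11890664] [-3.13376715e+00 -1.97415218e-03  1.75090554e+00] [-0.27662088  0.02187674 -1.17975028]
```

View pics/w3.png

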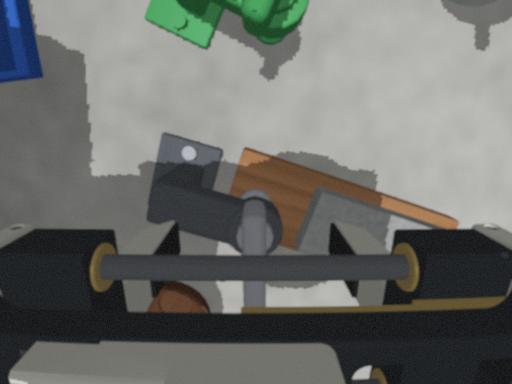

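The bar (u≈254) is midway between the fingers (mid u≈255), so I close.

```bash
python3 -m inch '[0.1,0,0.2,0,0,0,-1, 0.1,0,0.2,0,0,0,-1, 0.1,0,0.2,0,0,0,-1, 0.1,0,0.2,0,0,0,-1, 0.1,0,0.2,0,0,0,-1]'; python3 -m inch '[0,0,0,0,0,0,-1, 0,0,0,0,0,0,-1, 0,0,0,0,0,0,-1, 0,0,0,0,0,0,-1, 0,0,0,0,0,0,-1]'; python3 -c "
from plant import bot
print(bot.get_obs())"
```

```text
time: 2.75
tool_pos: [478.6, 137.5, 97.8]
tcp_rot: [-3.135, -0.002, 1.751]
contact_force: [0.2, 0.3, 0.9]
grip_width: 56.5
time: 3.25
tool_pos: [478.5, 137.5, 97.8]
tcp_rot: [-3.135, -0.002, 1.751]
contact_force: [0.3, 0.6, -0.2]
grip_width: 16.2
{'time': 3.25, 'joint_positions': array([ 0.12466231,  0.44407535,  1.76728884,  0.00190426,  0.93687441,
       -0.05664975]), 'dq': array([ 7.57726346e-05,  1.20572391e-03, -2.00088179e-04,  8.51581338e-04,
        8.42848607e-04,  8.56896778e-04]), 'tau': array([ 3.28082140e-03, -4.32368016e+01, -1.93082178e+01,  6.92658406e-02,
        7.31248478e-02, -3.65492369e-04]), 'tool_pos': array([478.5399072 , 137.4562217 ,  97.77926918]), 'tcp_rot': array([-3.13504294e+00, -1.90063700e-03,  1.75096916e+00]), 'contact_force': array([ 0.33396459,  0.64102722, -0.18923936]), 'moment': array([ 0.00199896, -0.08567199, -0.02998962]), 'grip_width': 16.209230965954674}
```

```bash
python3 -m inch '[0,0,0,0,0,0,-1, 0,0,0,0,0,0,-1, 0,0,0,0,0,0,-1, 0,0,0,0,0,0,-1, 0,0,0,0,0,0,-1]'; python3 -c "
from plant import bot
o=bot.get_obs();print(o['tool_pos'],o['tcp_rot'],o['contact_force'],o['moment'])"
```

```text
time: 3.75
tool_pos: [477.3, 137.2, 97.7]
tcp_rot: [-3.132, -0.002, 1.751]
contact_force: [-4.5, -1.6, 3.2]
grip_width: 12.1
[477.31174324 137.24673534  97.67307703] [-3.13245864e+00 -1.83448947e-03  1.75133303e+00] [-4.5489153  -1.62511221  3.15951942] [-0.12599384  0.29883567  0.01209701]
```

```bash
python3 -m inch '[0,0,0,0,0,-4,-1, 0,0,0,0,0,-8,-1, 0,0,0,0,0,-12,-1, 0,0,0,0,0,-16,-1, 0,0,0,0,0,-20,-1]';python3 -m inch '[0,0,0,0,0,-4,-1, 0,0,0,0,0,-8,-1, 0,0,0,0,0,-12,-1, 0,0,0,0,0,-16,-1, 0,0,0,0,0,-20,-1]'; python3 -c "
from plant import bot
o=bot.get_obs();print(o['tool_pos'],o['tcp_rot'],o['contact_force'],o['moment'])"
```

```text
time: 4.25
tool_pos: [478.3, 137.3, 97.7]
tcp_rot: [-3.135, -0.002, 1.4]
contact_force: [2.6, -0.4, -3.8]
grip_width: 11.9
time: 4.75
tool_pos: [479.4, 136.9, 97.7]
tcp_rot: [-3.137, -0.003, 1.048]
contact_force: [4.1, -1.9, -3.5]
grip_width: 12.0
[479.43458072 136.89708088  97.71812988] [-3.13710934e+00 -2.84768548e-03  1.04832174e+00] [ 4.09332947 -1.87573587 -3.53653451] [-0.37144528 -0.75724957  0.16417282]
```

```bash
python3 -m inch '[-0.05,0,0,0,0,-5,-1, -0.05,0,0,0,0,-10,-1, -0.05,0,0,0,0,-15,-1, -0.05,0,0,0,0,-18,-1, -0.05,0,0,0,0,-20.5,-1]'; python3 -m inch '[0,0,0,0,0,0,-1, 0,0,0,0,0,0,-1, 0,0,0,0,0,0,-1, 0,0,0,0,0,0,-1, 0,0,0,0,0,0,-1]';python3 - <<'E'
from plant import bot
import cv2,numpy as np
c=bot.calibration("wrist");np.save("w4.npy",c,allow_pickle=True)
o=bot.get_obs();w=bot.capture("wrist");t=bot.capture("top")
cv2.imwrite("pics/w4.png",cv2.cvtColor(w,cv2.COLOR_RGB2BGR))
cv2.imwrite("pics/t4.png",cv2.cvtColor(t,cv2.COLOR_RGB2BGR))
print(o['tool_pos'],o['tcp_rot'],o['contact_force'],o['moment'])
E
```

```text
time: 5.25
tool_pos: [480.3, 136.2, 97.7]
tcp_rot: [-3.14, -0.004, 0.689]
contact_force: [4.8, -3.2, -3.6]
grip_width: 12.0
time: 5.75
tool_pos: [480.4, 136.1, 97.7]
tcp_rot: [-3.14, -0.004, 0.689]
contact_force: [1.7, -1.0, -0.6]
grip_width: 12.0
[480.3769479 136.140178   97.7082494] [-3.13994271 -0.00425668  0.68935024] [ 1.7025473  -1.0432719  -0.55413183] [-0.28182728 -0.13950328 -0.08872009]
```

View pics/w4.png

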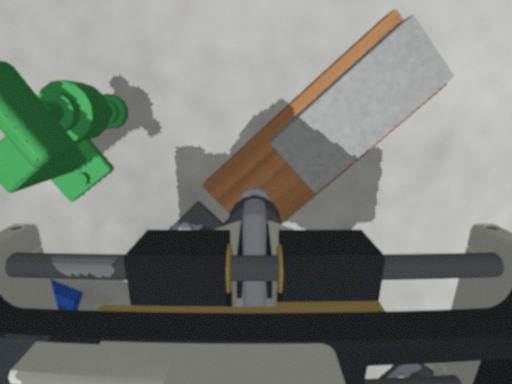

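The wrist view shows the bar (u≈255) still held straight between the pads at yaw 39.5°. I release, rise straight up and measure.

```bash
python3 -m inch '[0,0,0,0,0,0,0, 0,0,0,0,0,0,0, 0,0,0,0,0,0,0.5, 0,0,0,0,0,0,0.5, 0,0,0,0,0,0,0.5]'; python3 -m inch '[0,0,2,0,0,0,1, 0,0,6,0,0,0,1, 0,0,10,0,0,0,1, 0,0,13,0,0,0,1, 0,0,15,0,0,0,1]';python3 -m inch '[0,0,0,0,0,0,1, 0,0,0,0,0,0,1, 0,0,0,0,0,0,1, 0,0,0,0,0,0,1, 0,0,0,0,0,0,1]';python3 - <<'E'
from plant import bot
import cv2,numpy as np
o=bot.get_obs();c=bot.calibration("wrist");np.save("w5.npy",c,allow_pickle=True)
w=bot.capture("wrist")
w=cv2.cvtColor(w,cv2.COLOR_RGB2BGR);cv2.imwrite("pics/w5.png",w)
a=w[100:220,170:330]; a=cv2.convertScaleAbs(a,alpha=1.6,beta=10)
cv2.imwrite("pics/w5c.png",cv2.resize(a,None,fx=5,fy=5,interpolation=cv2.INTER_CUBIC))
print(o['tool_pos'],o['tcp_rot'],o['contact_force'],o['moment'])
E
```

```text
time: 6.35
tool_pos: [480.3, 136.2, 97.7]
tcp_rot: [-3.14, -0.004, 0.689]
contact_force: [-0.3, 0.9, 0.1]
grip_width: 47.3
time: 6.85
tool_pos: [480.9, 136.3, 250.4]
tcp_rot: [3.142, -0.007, 0.689]
contact_force: [-0.2, -0.0, -0.5]
grip_width: 87.4
time: 7.35
tool_pos: [480.5, 136.3, 249.3]
tcp_rot: [-3.141, -0.005, 0.689]
contact_force: [-0.8, 0.7, -0.0]
grip_width: 92.0
[480.51925324 136.28268965 249.30217242] [-3.14053139 -0.00541597  0.68938976] [-0.76852625  0.70225307 -0.02902157] [-0.03263145 -0.00460284 -0.00315341]
```

View pics/w5.png

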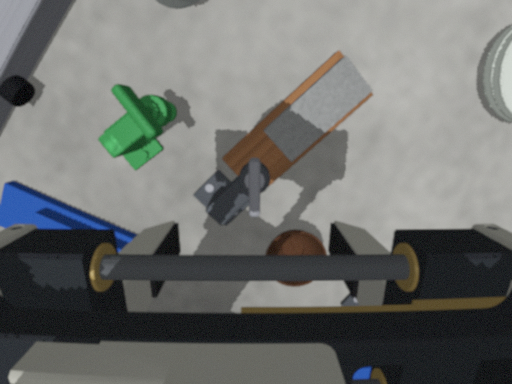

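View pics/w5c.png

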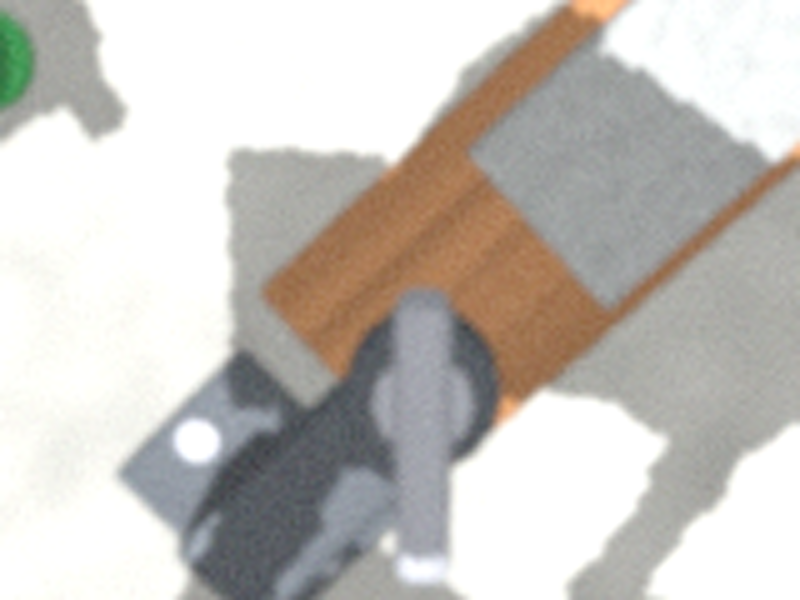

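Run:
```python
from h import *
c=np.load("w5.npy",allow_pickle=True).item()
W=lambda u,v,z:ray(c,(u+.5)/5-.5+170,(v+.5)/5-.5+100,z)
def L(n,a,b,z):
    A,B=W(*a,z),W(*b,z);d=B-A;print(n,A.round(1),B.round(1),'ang',np.degrees(np.arctan2(d[1],d[0])).round(1),np.linalg.norm(d).round(1))
L('barL',(396,310),(399,545),130);L('barR',(449,310),(446,545),130);L('barends',(422,290),(422,555),130)
L('plateU',(120,472),(242,350),8);L('plateEnd',(120,472),(180,525),8);L('plateFront',(242,352),(300,405),8)
L('armL',(195,515),(345,385),80)
L('boardU',(265,290),(570,12),18);L('boardEnd',(265,292),(345,380),18)
b=[(466,149),(612,305)]
L('stoneEnd',*b,40)
c=np.load("w2.npy",allow_pickle=True).item()
W=lambda u,v,z:ray(c,(u+.5)/5-.5+170,(v+.5)/5-.5+110,z)
L('0boardU',(378,132),(790,256),18);L('0boardEnd',(378,132),(338,245),18);L('0stoneEnd',(600,245),(540,435),40)
print(c['cam_to_world'][:3,3])
```

```text
barL [498.5 157.9 130. ] [460.8 126.3 130. ] ang -140.0 49.2
barR [505.2 149.8 130. ] [467.  118.8 130. ] ang -140.9 49.2
barends [504.9 156.5 130. ] [462.2 121.2 130. ] ang -140.5 55.4
plateU [391.6 178.8   8. ] [443.6 173.3   8. ] ang -6.1 52.3
plateEnd [391.6 178.8   8. ] [389.7 155.2   8. ] ang -94.5 23.7
plateFront [443.1 172.9   8. ] [441.5 150.3   8. ] ang -94.3 22.7
armL [421.  159.1  80. ] [469.7 151.2  80. ] ang -9.3 49.3
boardU [463.5 179.   18. ] [573.2 162.4  18. ] ang -8.6 111.0
boardEnd [463.  178.6  18. ] [457.7 145.9  18. ] ang -99.3 33.2
stoneEnd [529. 162.  40.] [522.6 106.6  40. ] ang -96.5 55.7
0boardU [462.5 180.3  18. ] [583.2 167.   18. ] ang -6.3 121.4
0boardEnd [462.5 180.3  18. ] [456.7 147.3  18. ] ang -99.9 33.5
0stoneEnd [526.  163.4  40. ] [520.8 108.8  40. ] ang -95.5 54.9
[468.64059619 214.60150072 413.01206802]
```

The bar is now at 39.5°, against a target of about 39.6° (clamp yaw about -5.4°). I back off so the fixed cameras can check the clamp and board.

```bash
python3 -m inch '[-0.5,-3,1,0,0,0,1, -1,-7,1,0,0,0,1, -2,-11.5,1,0,0,0,1, -3,-16,1,0,0,0,1, -4,-20,1,0,0,0,1]';python3 -m inch '[0,-3,0,0,0,0,1, 0,-7,0,0,0,0,1, 0,-11,0,0,0,0,1, 0,-14,0,0,0,0,1, 0,-14,0,0,0,0,1]';python3 - <<'E'
from plant import bot
import cv2,numpy as np
for n,(r0,r1,q0,q1) in dict(top=(110,220,150,250),scene=(220,310,220,330)).items():
    w=cv2.cvtColor(bot.capture(n),cv2.COLOR_RGB2BGR);cv2.imwrite(f"pics/{n}6.png",w)
    o=cv2.imread(f"pics/{n}0.png")
    z=lambda w:cv2.resize(cv2.convertScaleAbs(w[r0:r1,q0:q1],alpha=1.5,beta=10),None,fx=4 if n=='top' else 3.6,fy=4 if n=='top' else 3.6,interpolation=cv2.INTER_CUBIC)
    cv2.imwrite(f"pics/{n}6c.png",np.hstack([z(o),z(w)]))
E
```

```text
time: 7.9
tool_pos: [440.0, -65.5, 259.3]
tcp_rot: [-3.141, -0.006, 0.689]
contact_force: [0.2, -0.5, -0.7]
grip_width: 91.8
time: 8.4
tool_pos: [439.7, -208.7, 258.6]
tcp_rot: [-3.141, -0.005, 0.685]
contact_force: [0.2, 0.2, -0.0]
grip_width: 91.9
```

View pics/top6c.png

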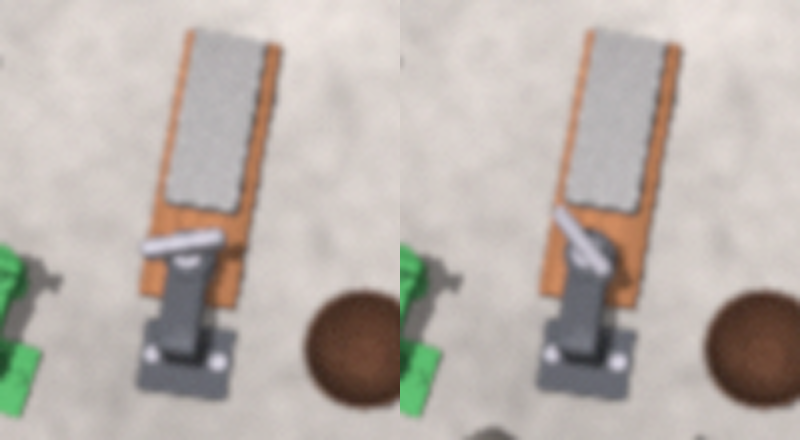

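View pics/scene6c.png

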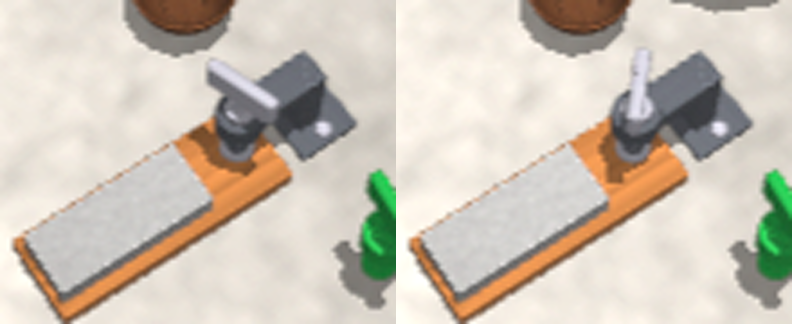

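Before and after views match: the board has not moved, the bar turned clockwise to about 45° past square, and the base bolts at (152,354) and (218,362) again give a clamp yaw of about -5.6°. I hand in.

```bash
python3 -m inch '[0,0,0,0,0,0,1, 0,0,0,0,0,0,1, 0,0,0,0,0,0,1, 0,0,0,0,0,0,1, 0,0,0,0,0,0,1]'; python3 -c "
from plant import bot
print(bot.close_job())"
```

```text
time: 9.0
tool_pos: [439.8, -205.2, 258.9]
tcp_rot: [-3.14, -0.006, 0.688]
contact_force: [-0.7, -0.0, -0.5]
grip_width: 91.8
the job is handed in; nothing more can be done
None
```

I tightened the wing screw of the clamp over the board, turning it about 61° clockwise, then let go, moved the arm clear and handed the job in at about 9 s.

- **Wing bar:** after release it lay at 39.5° in the world frame. The clamp's yaw measures about -5.5° (single readings -4.3° to -6.1°, with a few rough arm-edge ones outside that), so the target is about 39.5°. The screw is therefore at about 45° past touching, give or take 1°.
- **Board:** it looks unmoved in the before and after pictures from the fixed cameras. The wrist camera put its stone-end edge about 1° and 2–3 mm off from before, and the board's long edge about 2° off. I take this as reading error because the fixed cameras show no shift.
- **Other things:** I did not touch the other clamp or the look-alikes. The highest wrist force reading was about 6 N.

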